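# Turn the red printing block face down

### The job

Pull a print with the red block: slide it towards the robot until its near edge sticks out a good finger's breadth (about 25 mm) over the front edge of the raised, paper-covered board, reach under that overhang, and tip the block up and over so that it lies flat on the paper with its red face down, wholly on the board. Leave the yellow and the green block where they are.

Things in the scene. Friction and masses are not known exactly. Their poses are not given: they have to be found in the camera images.
- red_block_center (a point): Red-inked printing block (cream apple), plain plywood back, 80 x 100 x 8 mm (x, y, z), 110 g, flat on the board, square to it within 6 degrees. Point: its centre, half-way through; z points out of the inked face (up at the start), x away from the robot. Stays flat with up to 33 mm over the edge; lifted there it pivots on its far edge and past upright falls on its face.
- board: Fixed plywood board under white paper, 200 mm deep (x), 420 wide (y), top 60 mm above the table. Origin: its middle at table height; x points away from the robot, so the front edge is at x = -100 mm; z up. The blocks lie side by side along y, 130 mm apart, near edges 10 to 40 mm in from the front edge. Behind them the board is bare; in front of it the table is clear.
- yellow_block_center (a point): Yellow-inked printing block (cream pear), plain plywood back, 80 x 100 x 8 mm (x, y, z), 110 g, flat on the board, square to it within 6 degrees. Point: its centre, half-way through; z points out of the inked face (up at the start), x away from the robot. Not to be disturbed.
- green_block_center (a point): Green-inked printing block (cream lime slice), plain plywood back, 80 x 100 x 8 mm (x, y, z), 110 g, flat on the board, square to it within 6 degrees. Point: its centre, half-way through; z points out of the inked face (up at the start), x away from the robot. Not to be disturbed.
Mind the look-alikes: they are no part of the job. Leave any black or pink look-alike of the part that bears red_block_center alone.

How it is judged:
By the outcome, as a careful person would: the job done as asked, in the order asked, and still so for the second after the job is handed in, with the robot touching nothing.
It also fails if it takes over 45 s, if anything falls off the work surface, if the arm or the gripper's body presses on something with over 40 N, if the wrist force passes 120 N, or if a joint passes its speed limit or range.

### The arm

A 7-joint arm with a two-finger parallel gripper is mounted at the origin on the work surface. World frame = base frame: x ahead of the robot, y to its left, z up, the work surface at z = 0. Lengths are in m, angles in rad, forces in N, time in s.
With the tool pointing down it reaches from about 0.425 to 0.925 m from the base axis. Payload 6.8 kg.
Tool frame: the origin (TCP) lies at the very end of the fingers, on their centre line; the grasp point (between the pads) lies 19 mm behind it; z points along the fingers, y is the line along which they close (so a half turn about z gives the same grasp; the last joint's range is limited). The gripper opens to 85 mm and grips with 20 to 120 N. Pads are 22 mm wide; open, the fingers measure 114 mm over their backs; the gripper's body (76 mm by 85 mm) begins 54 mm behind the grasp point. The pads swing forward as they close: fully open they stand 13 mm farther back than shut.
Start: joints at [-1.3, 0.477, 0.022, 1.555, -0.011, 1.109, -0.083], TCP at [0.25, 0.627, 0.231] pointing down, gripper open.
Joint ranges: [-2.96, 2.96], [-0.34, 2.1], [-1.41, 1.46], [0.24, 2.44], [-1.37, 4.51], [0.17, 1.92], [-2.96, 2.96]. Speed limits (rad/s): [2.39, 2.39, 3.14, 3.14, 3.14, 3.14, 3.14].

### API

Orientations are given as a unit quaternion [w, x, y, z].
In Python, from station import get_obs, read_camera, hand_in gives the robot as it stands.
- The arm moves only by the tool arm_command, never from a script. Its argument "commands" is one flat list of numbers, 7 for each row, row after row: the shift along the tool's x, y, z in m, then the turn, a rotation vector about the tool's x, y, z in degrees, then the opening, from 0 (shut) to 1 (fully open). In form: [tx, ty, tz, rx, ry, rz, fingers, tx, ty, tz, rx, ry, rz, fingers, ...]. A call has 1 to 8 rows; each row is the pose to reach, as a shift and turn from the pose commanded when the call began, along the tool's axes at that moment; what a row does not reach only later rows make up. A row lasts 1/10 s, in which the tool goes at most 50 mm and 8.59 degrees, less where a joint would pass 70% of its speed; a pose out of reach is approached as far as the arm can. A call with a gripper value outside its range is refused whole. The fingers move at their own pace and stop on an object; "force" is the grip in N (left out, the last holds). Time passes only in rows, so rows that repeat a pose let the fingers close. It gives the time, the measured TCP pose, the force, the opening and the grip force at its end, in the units of the state.
- get_obs(): the state, without advancing time (a new reading comes with each control period).
- read_camera(name): name is "side" or "top"; returns a dict with "img" (480x640x3 uint8, red, green, blue), "camera_matrix" (3x3 intrinsics, pixels), "k1" (the pictures are not rectified: a ray, as slopes to the right and down, at radius r is drawn at 1 + k1 r^2 times it, then the intrinsics apply), "pose" (4x4, takes a point from camera to world coordinates). Camera axes: x right, y down, z forward; pixel columns grow to the right and rows downward; lengths in m; the calibration is good to about 2 mm. A picture is of the moment at which its call begins. There is no depth.
- hand_in(): hands the job in; it is judged then, once.
The state is a dict: "t": time; "q": joint angles; "joint_vel": joint speeds; "joint_torque": joint torques, N m; "eef_pos": TCP position; "tool_rot": TCP orientation; "contact_force": force on the tool from outside, world axes, zero at the start; "torque": the same for the moment, N m; "gripper_width": opening from 0.0 (shut) to 1.0 (fully open); "grasp_force": force on a finger pad.
Only numpy, scipy, OpenCV 4.12 (cv2) and the standard library are available. Lean on these libraries where they do the work, as an engineer would, in place of code of your own. Each camera call takes 0.05 s, during which the arm holds its last target. There are 200 camera calls.

## Working session

There is one attempt and no reset: what is moved stays moved. The work goes in short steps, Python scripts to look and compute and a tool call to move; the robot and the scene stay as the last step left them, time stands still between calls to the robot, and variables do not carry over. Pictures are saved under pics/ and viewed, at most 10 in all, crops included, and the job is handed in when it is done.

Besides the shell and the picture viewer there is one more tool, called after "Request:" as name(argument=value, ...), one argument or row to a line, values as JSON. arm_command: Moves the arm, as the interface text tells. Its arguments: {"type":"object","properties":{"commands":{"type":"array","items":{"type":"number"}},"force":{"type":"number"}},"required":["commands"]}

```bash
mkdir -p pics; cat > h.py <<'E'
import numpy as np, cv2
from station import get_obs, read_camera, hand_in
from scipy.spatial.transform import Rotation as R
def ray(c,uv):
    K=np.array(c["camera_matrix"],float);P=np.array(c["pose"]);k=c["k1"]
    d=(np.array(uv,float)-K[:2,2])/[K[0,0],K[1,1]]; s=d.copy()
    for _ in range(20): s=d/(1+k*(s@s))
    return P[:3,3],P[:3,:3]@np.r_[s,1]
def onz(c,uv,z):
    o,d=ray(c,uv); return o+d*(z-o[2])/d[2]
def proj(c,p):
    K=np.array(c["camera_matrix"],float);P=np.array(c["pose"])
    q=P[:3,:3].T@(np.array(p)-P[:3,3]); s=q[:2]/q[2]; s=s*(1+c["k1"]*(s@s))
    return s*[K[0,0],K[1,1]]+K[:2,2]
def save(c,n,crop=None,f=1):
    im=c["img"][:,:,::-1]
    if crop: x0,y0,x1,y1=crop; im=im[y0:y1,x0:x1]
    cv2.imwrite("pics/"+n,cv2.resize(im,None,fx=f,fy=f,interpolation=cv2.INTER_CUBIC))
E
python3 - <<'E'
from h import *
for n in ["top","side"]:
    c=read_camera(n); save(c,n+"0.png"); print(n,np.round(c["camera_matrix"],1).tolist(),c["k1"],np.round(c["pose"],3).tolist())
print(get_obs())
E
```

```text
top [[467.1, 0.0, 323.4], [0.0, 467.1, 239.8], [0.0, 0.0, 1.0]] -0.11564727706279769 [[0.033, -0.973, 0.23, 0.38], [-0.999, -0.03, 0.014, -0.064], [-0.006, -0.23, -0.973, 0.755], [0.0, 0.0, 0.0, 1.0]]
side [[584.4, 0.0, 321.8], [0.0, 584.4, 241.1], [0.0, 0.0, 1.0]] -0.15893216112063369 [[0.885, -0.307, 0.35, 0.22], [-0.466, -0.593, 0.657, -0.673], [0.006, -0.744, -0.668, 0.694], [0.0, 0.0, 0.0, 1.0]]
{'t': 0.1, 'q': array([-1.30011367,  0.47774356,  0.0223341 ,  1.55634057, -0.01151831,
        1.10930204, -0.08311398]), 'joint_vel': array([-1.44444975e-03, -2.21048831e-03,  2.63380744e-04, -2.62311439e-03,
        2.93494285e-04,  9.72171007e-05, -1.38378444e-03]), 'joint_torque': array([ 5.23297233e-03, -5.97767222e+01,  1.61427397e+00, -2.81953579e+01,
        1.29199092e-02,  5.03314252e-03, -1.69508439e-05]), 'eef_pos': array([0.24941158, 0.62665895, 0.23041033]), 'tool_rot': array([-1.06591187e-04,  1.88258328e-01,  9.82119192e-01, -8.26029889e-04]), 'contact_force': array([0.27041541, 0.40820274, 0.12097485]), 'torque': array([-0.0363491 , -0.03892663,  0.00685033]), 'grasp_force': 0.0, 'gripper_width': 0.9975225306150827}
```

View pics/top0.png

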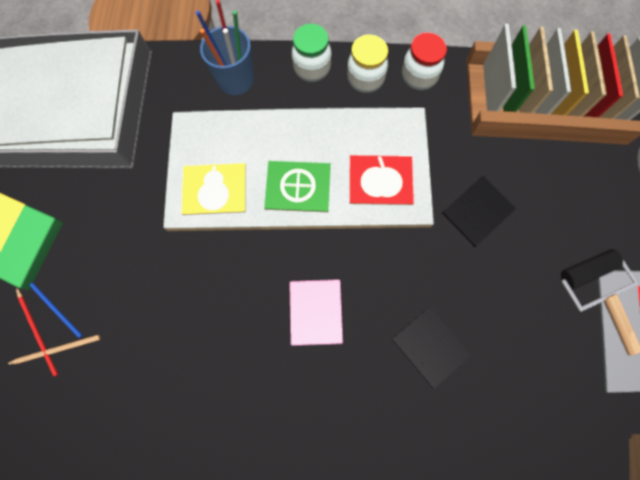

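View pics/side0.png

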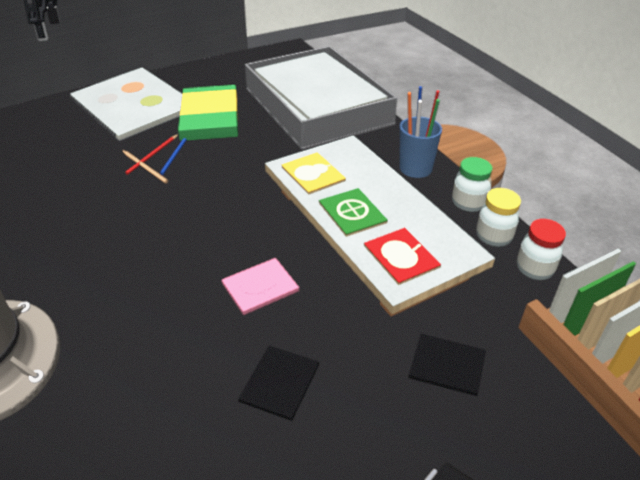

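The top view shows the board at (165–432, 108–230), with yellow (213,188), green (298,186) and red with apple (381,180) on it. The look-alikes are pink (316,312) and black (479,211) and (431,348), all on the table. The red one on the board, with the cream apple, is the one meant. I'll confirm it in a crop.

```bash
python3 - <<'E'
from h import *
c=read_camera("top"); save(c,"top1.png",(310,95,450,240),4)
for uv in [(349,155),(413,156),(414,205),(350,205)]: print("red",onz(c,uv,.068).round(4))
for uv in [(173,113),(425,108),(433,224),(165,228)]: print("board",onz(c,uv,.06).round(4))
for uv in [(266,161),(330,163),(329,212),(265,209)]: print("green",onz(c,uv,.068).round(4))
E
```

```text
red [ 0.6818 -0.0905  0.068 ]
red [ 0.6837 -0.1924  0.068 ]
red [ 0.6019 -0.1925  0.068 ]
red [ 0.5987 -0.0936  0.068 ]
board [0.7547 0.2048 0.06  ]
board [ 0.7746 -0.2159  0.06  ]
board [ 0.5747 -0.2232  0.06  ]
board [0.5555 0.1938 0.06  ]
green [0.6677 0.0406 0.068 ]
green [ 0.6672 -0.0608  0.068 ]
green [ 0.5864 -0.0616  0.068 ]
green [0.5883 0.0371 0.068 ]
```

View pics/top1.png

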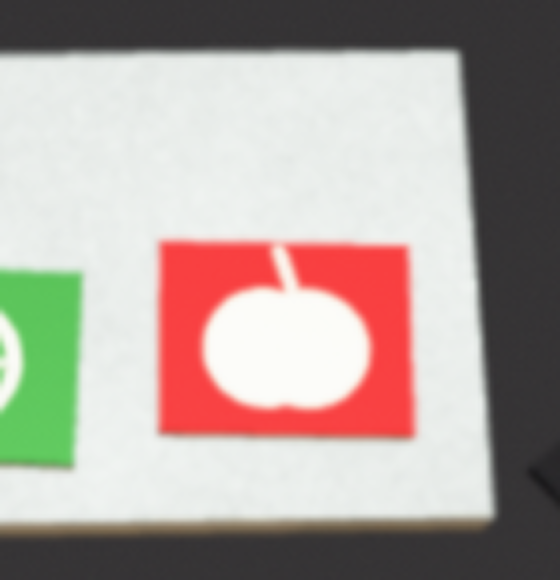

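The crop confirms it: red face, cream apple, lying on the board (full-frame corners about (350,155), (412,156), (413,204), (350,203)). Its near edge is about 29 mm in from the front edge, so it needs about 54 mm of slide. I'll push from behind its far edge with half-open fingers.

```bash
cat >> h.py <<'E'
A=np.deg2rad(2.65); BX=np.array([np.cos(A),np.sin(A),0]); BY=np.array([-np.sin(A),np.cos(A),0])
def target(pitch):  # tool rot: pitch 0 = down, 90 = pointing along board +x; tool y = board y
    p=np.deg2rad(pitch); z=BX*np.sin(p)-np.array([0,0,np.cos(p)]); return R.from_matrix(np.c_[np.cross(BY,z),BY,z])
def rel(pos,pitch=0):
    o=get_obs(); r=R.from_quat(np.roll(o["tool_rot"],-1))
    print("shift",r.inv().apply(np.array(pos)-o["eef_pos"]).round(4),"turn",(r.inv()*target(pitch)).as_rotvec(degrees=True).round(2))
E
python3 - <<'E'
from h import *
rel([.713,-.139,.14])
E
```

```text
shift [-0.7138 -0.5399  0.0914] turn [-8.000e-02 -1.000e-02 -2.435e+01]
```

Request:
arm_command(
  commands=[-0.714,-0.54,0.04,0,0,-24.35,0.4,-0.714,-0.54,0.04,0,0,-24.35,0.4,-0.714,-0.54,0.04,0,0,-24.35,0.4,-0.714,-0.54,0.04,0,0,-24.35,0.4,-0.714,-0.54,0.04,0,0,-24.35,0.4,-0.714,-0.54,0.04,0,0,-24.35,0.4,-0.714,-0.54,0.04,0,0,-24.35,0.4,-0.714,-0.54,0.04,0,0,-24.35,0.4],
  force=30,
)

```text
t: 0.95
eef_pos: [0.4572, 0.2834, 0.2134]
tool_rot: [0.0, -0.023, 1.0, 0.0]
contact_force: [0.4, 0.6, -0.4]
gripper_width: 0.402
grasp_force: 0.0
```

```bash
python3 - <<'E'
from h import *
rel([.713,-.139,.14])
E
```

```text
shift [-0.236  -0.4337  0.0733] turn [ 0.01  0.   -0.  ]
```

Request:
arm_command(
  commands=[-0.236,-0.434,0.073,0,0,0,0.4,-0.236,-0.434,0.073,0,0,0,0.4,-0.236,-0.434,0.073,0,0,0,0.4,-0.236,-0.434,0.073,0,0,0,0.4,-0.236,-0.434,0.073,0,0,0,0.4,-0.236,-0.434,0.073,0,0,0,0.4,-0.236,-0.434,0.073,0,0,0,0.4,-0.236,-0.434,0.073,0,0,0,0.4],
)

```text
t: 1.75
eef_pos: [0.6621, -0.0549, 0.1544]
tool_rot: [-0.0, -0.023, 1.0, 0.0]
contact_force: [1.3, 0.9, 0.3]
gripper_width: 0.402
grasp_force: 0.0
```

```bash
python3 - <<'E'
from h import *
rel([.713,-.139,.14])
E
```

```text
shift [-0.0469 -0.0864  0.0144] turn [ 0.01 -0.02  0.01]
```

Request:
arm_command(
  commands=[-0.047,-0.086,0.015,0,0,0,0.4,-0.047,-0.086,0.015,0,0,0,0.4,-0.047,-0.086,0.015,0,0,0,0.4,-0.047,-0.086,0.04,0,0,0,0.4,-0.047,-0.086,0.06,0,0,0,0.4,-0.047,-0.086,0.08,0,0,0,0.4,-0.047,-0.086,0.084,0,0,0,0.4,-0.047,-0.086,0.084,0,0,0,0.4],
)

```text
t: 2.55
eef_pos: [0.7118, -0.1365, 0.0702]
tool_rot: [-0.001, -0.023, 1.0, 0.0]
contact_force: [0.7, -0.2, 0.7]
gripper_width: 0.398
grasp_force: 0.0
```

```bash
python3 - <<'E'
from h import *
rel([.713,-.139,.062])
c=read_camera("side"); save(c,"side1.png",(300,120,560,320),3)
E
```

```text
shift [-0.0011 -0.0025  0.0082] turn [ 0.02 -0.11  0.01]
```

View pics/side1.png

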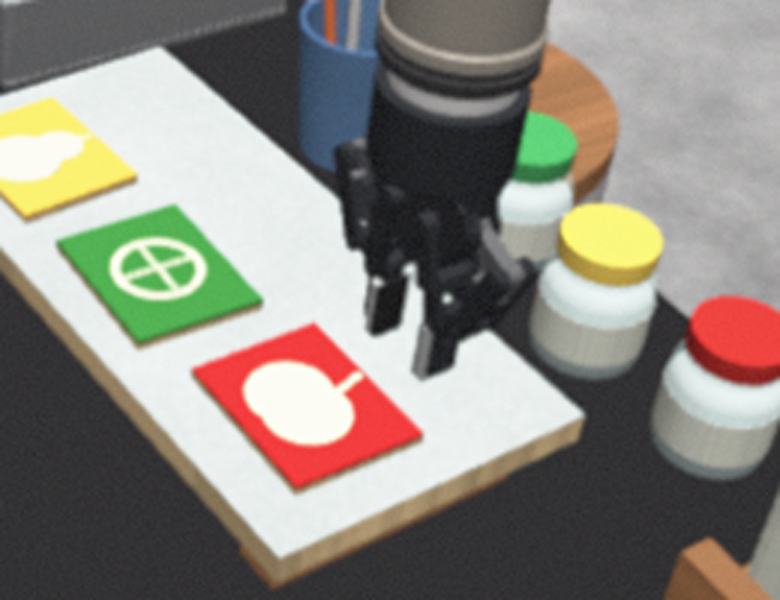

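Both fingertips hang just behind the red block's far edge (crop (382,320) and (430,370)), clear of it. Next I lower until they touch the paper.

Request:
arm_command(
  commands=[-0.001,-0.0025,0.003,0,0,0,0.4,-0.001,-0.0025,0.005,0,0,0,0.4,-0.001,-0.0025,0.007,0,0,0,0.4,-0.001,-0.0025,0.008,0,0,0,0.4,-0.001,-0.0025,0.008,0,0,0,0.4],
)

```text
t: 3.1
eef_pos: [0.7134, -0.1393, 0.0628]
tool_rot: [-0.0, -0.023, 1.0, 0.0]
contact_force: [0.6, 0.4, 0.1]
gripper_width: 0.406
grasp_force: 0.0
```

Request:
arm_command(
  commands=[0,0,0.001,0,0,0,0.4,0,0,0.002,0,0,0,0.4,0,0,0.003,0,0,0,0.4,0,0,0.003,0,0,0,0.4],
)

```text
t: 3.5
eef_pos: [0.7134, -0.1393, 0.0597]
tool_rot: [-0.0, -0.023, 1.0, 0.0]
contact_force: [0.1, -0.0, 0.0]
gripper_width: 0.399
grasp_force: 0.0
```

Request:
arm_command(
  commands=[0,0,0.001,0,0,0,0.4,0,0,0.002,0,0,0,0.4,0,0,0.002,0,0,0,0.4],
)

```text
t: 3.8
eef_pos: [0.7136, -0.1394, 0.0593]
tool_rot: [0.0, -0.023, 1.0, 0.0]
contact_force: [-4.4, 1.5, 8.7]
gripper_width: 0.397
grasp_force: 4.2
```

Request:
arm_command(
  commands=[0,0,-0.004,0,0,0,0.4,0.01,0,-0.004,0,0,0,0.4,0.02,0,-0.004,0,0,0,0.4,0.03,0,-0.004,0,0,0,0.4,0.04,0,-0.004,0,0,0,0.4,0.05,0,-0.004,0,0,0,0.4,0.056,0,-0.004,0,0,0,0.4,0.06,0,-0.004,0,0,0,0.4],
)

```text
t: 4.6
eef_pos: [0.6528, -0.1423, 0.062]
tool_rot: [-0.0, -0.023, 1.0, 0.0]
contact_force: [0.2, 0.5, -0.5]
gripper_width: 0.396
grasp_force: 0.3
```

```bash
python3 - <<'E'
from h import *
c=read_camera("top"); save(c,"top2.png",(310,120,450,260),4)
E
```

```text
(no output)
```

View pics/top2.png

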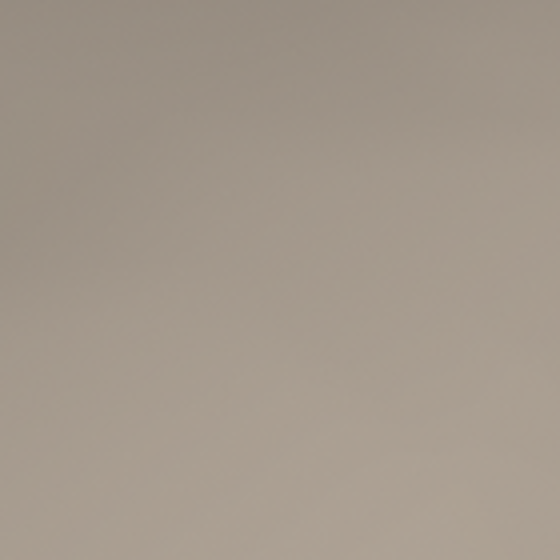

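The arm blocks the top camera, so I'll use the side one.

```bash
python3 - <<'E'
from h import *
c=read_camera("side"); save(c,"side2.png",(300,170,500,320),4)
E
```

```text
(no output)
```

View pics/side2.png

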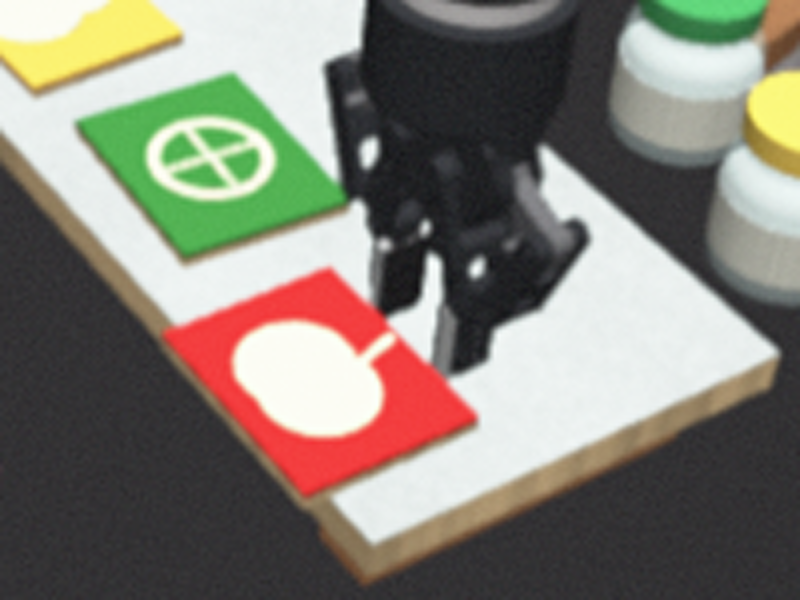

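The red block now just overhangs the front edge, with crop corners (165,330), (308,496), (476,420) and (330,270).

```bash
python3 - <<'E'
from h import *
c=read_camera("side")
f=lambda u,z: onz(c,(300+u[0]/4,170+u[1]/4),z)
o=np.array([.5651,-.0147,0]) # mid front edge (from top cam)
for u in [(165,330),(308,496),(476,420),(330,270)]:
    p=f(u,.068); print(p.round(4),"bx",((p-o)@BX).round(4),"by",((p-o)@BY).round(4))
for u in [(374,545),(85,235),(0,130)]:
    p=f(u,.06); print("front",p.round(4),((p-o)@BX).round(4))
print(get_obs()["eef_pos"])
E
```

```text
[ 0.5631 -0.0952  0.068 ] bx -0.0057 by -0.0803
[ 0.5662 -0.197   0.068 ] bx -0.0073 by -0.1821
[ 0.6435 -0.1932  0.068 ] bx 0.07 by -0.182
[ 0.6398 -0.0949  0.068 ] bx 0.071 by -0.0836
front [ 0.5792 -0.2227  0.06  ] 0.0044
front [ 0.5662 -0.022   0.06  ] 0.0008
front [0.566  0.0577 0.06  ] 0.0042
[ 0.65341592 -0.14217505  0.06200182]
```

Overhang is about 10 mm, so 15 mm more.

Request:
arm_command(
  commands=[0.005,0,0,0,0,0,0.4,0.01,0,0,0,0,0,0.4,0.013,0,0,0,0,0,0.4,0.015,0,0,0,0,0,0.4,0.015,0,0,0,0,0,0.4],
)

```text
t: 5.25
eef_pos: [0.6381, -0.1429, 0.062]
tool_rot: [-0.0, -0.023, 1.0, 0.0]
contact_force: [0.5, 0.9, 0.7]
gripper_width: 0.402
grasp_force: 0.0
```

```bash
python3 - <<'E'
from h import *
c=read_camera("side"); save(c,"side3.png",(300,170,500,320),4); print(get_obs()["q"].round(3))
E
```

```text
[ 0.003  0.636  0.172  1.742 -0.145  0.777  1.862]
```

View pics/side3.png

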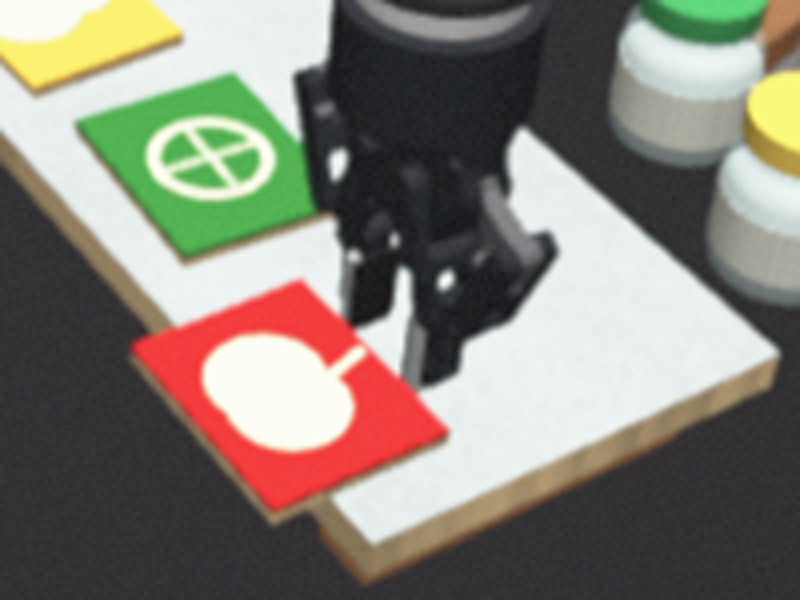

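The block overhangs clearly now, with crop corners (131,348), (274,513), (447,435) and (300,281). I'll check the overhang and the obstacle positions, then back off. For the lift I plan to reach in from the −y side: heading +30°, pitched 70° from vertical, fingers shut.

```bash
cat >> h.py <<'E'
O=np.array([.5655,-.0147,0])  # middle of board front edge
def target2(head,pitch):
    h,p=np.deg2rad([head,pitch]); H=np.array([np.cos(h),np.sin(h),0]); Y=np.array([-np.sin(h),np.cos(h),0])
    z=H*np.sin(p)-np.array([0,0,np.cos(p)]); return R.from_matrix(np.c_[np.cross(Y,z),Y,z])
def rel2(pos,head,pitch):
    o=get_obs(); r=R.from_quat(np.roll(o["tool_rot"],-1))
    print("shift",r.inv().apply(np.array(pos)-o["eef_pos"]).round(4),"turn",(r.inv()*target2(head,pitch)).as_rotvec(degrees=True).round(2))
def W(bx,by,z): # from front-edge board coords to world
    return O+BX*bx+BY*by+np.array([0,0,z])
E
python3 - <<'E'
from h import *
c=read_camera("side")
f=lambda u,z: onz(c,(300+u[0]/4,170+u[1]/4),z)
for u in [(131,348),(274,513),(447,435),(300,281)]:
    p=f(u,.068); print(p.round(4),"bx",((p-O)@BX).round(4),"by",((p-O)@BY).round(4))
t=read_camera("top")
for n,uv in dict(black1=(479,211),black1L=(445,211),black2=(431,348),pink=(316,312),roller=(565,275),rollerh=(635,350)).items(): print(n,onz(t,uv,.005).round(3))
E
```

```text
[ 0.5464 -0.0981  0.068 ] bx -0.0229 by -0.0824
[ 0.5509 -0.1984  0.068 ] bx -0.0231 by -0.1828
[ 0.6292 -0.1947  0.068 ] bx 0.0553 by -0.1827
[ 0.6255 -0.095   0.068 ] bx 0.0562 by -0.083
black1 [ 0.616 -0.315  0.005]
black1L [ 0.614 -0.257  0.005]
black2 [ 0.387 -0.229  0.005]
pink [ 0.439 -0.046  0.005]
roller [ 0.509 -0.459  0.005]
rollerh [ 0.385 -0.577  0.005]
```

Request:
arm_command(
  commands=[-0.012,0,0,0,0,0,0.4,-0.012,0,0,0,0,0,0.4,-0.012,0,-0.04,0,0,0,0.2,-0.012,0,-0.08,0,0,0,0,-0.012,0,-0.12,0,0,0,0,-0.012,0,-0.15,0,0,0,0,-0.012,0,-0.18,0,0,0,0,-0.012,0,-0.2,0,0,0,0],
)

```text
t: 6.2
eef_pos: [0.6507, -0.1426, 0.2644]
tool_rot: [0.001, -0.023, 1.0, -0.0]
contact_force: [1.0, -0.1, 0.0]
gripper_width: -0.003
grasp_force: 0.0
```

```bash
python3 - <<'E'
from h import *
rel2(W(-.06,-.17,.24),30,70)
E
```

```text
shift [ 0.1393 -0.0384  0.0241] turn [-16.74 -68.47 -23.81]
```

Request:
arm_command(
  commands=[0.139,-0.038,0.024,-16.74,-68.47,-23.81,0,0.139,-0.038,0.024,-16.74,-68.47,-23.81,0,0.139,-0.038,0.024,-16.74,-68.47,-23.81,0,0.139,-0.038,0.024,-16.74,-68.47,-23.81,0,0.139,-0.038,0.024,-16.74,-68.47,-23.81,0,0.139,-0.038,0.024,-16.74,-68.47,-23.81,0,0.139,-0.038,0.024,-16.74,-68.47,-23.81,0,0.139,-0.038,0.024,-16.74,-68.47,-23.81,0],
)

```text
t: 7.0
eef_pos: [0.5098, -0.1847, 0.216]
tool_rot: [0.269, -0.131, 0.949, 0.096]
contact_force: [0.3, -1.0, -1.0]
gripper_width: 0.0
grasp_force: 0.0
```

```bash
python3 - <<'E'
from h import *
rel2(W(-.06,-.17,.24),30,70); print(get_obs()["q"].round(2), W(-.06,-.17,.24))
E
```

```text
shift [-0.0154 -0.0009 -0.019 ] turn [ -5.8  -36.43 -12.95]
[ 1.    0.23 -0.55  2.13 -0.68  0.57  2.87] [ 0.51342407 -0.18729229  0.24      ]
```

q7 is near its limit. With the fingers shut the tool is symmetric, so I'll take a half turn about the tool axis. First I test the sign.

Request:
arm_command(
  commands=[0,0,-0.03,0,0,8,0,0,0,-0.03,0,0,16,0,0,0,-0.03,0,0,24,0,0,0,-0.03,0,0,24,0],
)

```text
t: 7.4
eef_pos: [0.4953, -0.1927, 0.2411]
tool_rot: [0.243, 0.071, 0.956, 0.15]
contact_force: [0.6, -0.4, -0.3]
gripper_width: 0.003
grasp_force: 0.0
```

```bash
python3 - <<'E'
from h import *
print(get_obs()["q"].round(2))
E
```

```text
[ 0.97  0.17 -0.46  2.12 -0.7   0.66  2.46]
```

Request:
arm_command(
  commands=[0,0,0,0,0,8.5,0,0,0,0,0,0,17,0,0,0,0,0,0,25.5,0,0,0,0,0,0,34,0,0,0,0,0,0,42.5,0,0,0,0,0,0,51,0,0,0,0,0,0,59.5,0,0,0,0,0,0,68,0],
)

```text
t: 8.2
eef_pos: [0.4957, -0.192, 0.2409]
tool_rot: [0.117, 0.593, 0.753, 0.26]
contact_force: [0.3, 0.0, 0.5]
gripper_width: 0.002
grasp_force: 0.0
```

Request:
arm_command(
  commands=[0,0,0,0,0,8.5,0,0,0,0,0,0,17,0,0,0,0,0,0,25.5,0,0,0,0,0,0,34,0,0,0,0,0,0,42.5,0,0,0,0,0,0,51,0,0,0,0,0,0,59.5,0,0,0,0,0,0,68,0],
)

```text
t: 9.0
eef_pos: [0.4956, -0.192, 0.2409]
tool_rot: [-0.048, 0.912, 0.293, 0.281]
contact_force: [0.6, -0.7, 0.5]
gripper_width: 0.003
grasp_force: 0.0
```

```bash
sed -i 's/(r.inv()\*target2(head,pitch))/(r.inv()*target2(head,pitch)*R.from_euler("z",180,degrees=True))/' h.py; python3 - <<'E'
from h import *
print(get_obs()["q"].round(2))
rel2(W(-.07,-.18,.20),30,70)
E
```

```text
[ 0.72  0.14 -0.2   2.14 -0.77  0.68  0.15]
shift [-0.0196  0.0062  0.0368] turn [-0.62 36.87  6.23]
```

Request:
arm_command(
  commands=[-0.02,0.006,0.037,-0.62,36.87,6.23,0,-0.02,0.006,0.037,-0.62,36.87,6.23,0,-0.02,0.006,0.037,-0.62,36.87,6.23,0,-0.02,0.006,0.037,-0.62,36.87,6.23,0,-0.02,0.006,0.037,-0.62,36.87,6.23,0,-0.02,0.006,0.037,-0.62,36.87,6.23,0,-0.02,0.006,0.037,-0.62,36.87,6.23,0],
)

```text
t: 9.7
eef_pos: [0.5041, -0.1973, 0.1985]
tool_rot: [-0.146, 0.793, 0.217, 0.55]
contact_force: [1.0, 1.0, -5.1]
gripper_width: -0.0
grasp_force: 0.0
```

```bash
python3 - <<'E'
from h import *
print(get_obs()["q"].round(2))
rel2(W(-.07,-.18,.20),30,70)
rel2(W(-.07,-.18,.036),30,70)
E
```

```text
[ 1.64  0.75 -1.    2.24 -1.35  0.59  1.06]
shift [ 0.0013  0.0003 -0.0008] turn [-0.18  0.6   0.46]
shift [-0.1523 -0.0008  0.0568] turn [-0.18  0.6   0.46]
```

Request:
arm_command(
  commands=[-0.03,0,0.012,0,0.6,0,0,-0.06,0,0.022,0,0.6,0,0,-0.09,0,0.033,0,0.6,0,0,-0.095,0,0.035,0,0.6,0,0],
)

```text
t: 10.1
eef_pos: [0.502, -0.1976, 0.093]
tool_rot: [-0.151, 0.792, 0.212, 0.552]
contact_force: [-0.2, 0.3, 0.6]
gripper_width: 0.001
grasp_force: 0.0
```

```bash
python3 - <<'E'
from h import *
print(get_obs()["q"].round(2))
rel2(W(-.07,-.18,.036),30,70)
E
```

```text
[ 1.64  1.06 -0.98  2.23 -1.35  0.42  1.3 ]
shift [-0.0529  0.0013  0.0211] turn [-0.26  0.14 -0.15]
```

Request:
arm_command(
  commands=[-0.025,0,0.01,0,0,0,0,-0.045,0.001,0.018,0,0,0,0,-0.053,0.001,0.021,0,0,0,0,-0.053,0.001,0.021,0,0,0,0],
)

```text
t: 10.5
eef_pos: [0.5049, -0.1977, 0.0394]
tool_rot: [-0.15, 0.791, 0.214, 0.553]
contact_force: [0.0, 0.2, 0.8]
gripper_width: -0.0
grasp_force: 0.0
```

```bash
python3 - <<'E'
from h import *
print(get_obs()["q"].round(2))
rel2(W(-.035,-.14,.035),30,70)
rel2(W(-.013,-.128,.035),30,70)
E
```

```text
[ 1.64  1.2  -0.95  2.2  -1.34  0.37  1.41]
shift [ 0.0126 -0.0197  0.0472] turn [-0.27  0.12  0.08]
shift [ 0.0212 -0.0201  0.0708] turn [-0.27  0.12  0.08]
```

Request:
arm_command(
  commands=[0.006,-0.01,0.024,0,0,0,0,0.0126,-0.02,0.047,0,0,0,0,0.0155,-0.02,0.055,0,0,0,0,0.018,-0.02,0.063,0,0,0,0,0.021,-0.02,0.07,0,0,0,0,0.021,-0.02,0.07,0,0,0,0],
)

```text
t: 11.1
eef_pos: [0.5554, -0.1606, 0.0362]
tool_rot: [-0.161, 0.788, 0.222, 0.552]
contact_force: [0.5, 0.1, 0.0]
gripper_width: 0.001
grasp_force: 0.0
```

```bash
python3 - <<'E'
from h import *
print(get_obs()["q"].round(2))
rel2(W(-.013,-.128,.035),30,70)
c=read_camera("side"); save(c,"side4.png",(260,140,500,320),3.3)
E
```

```text
[ 1.6   1.35 -1.1   2.17 -1.37  0.17  1.44]
shift [ 0.0028 -0.0132  0.0115] turn [-1.82 -0.17  0.16]
```

View pics/side4.png

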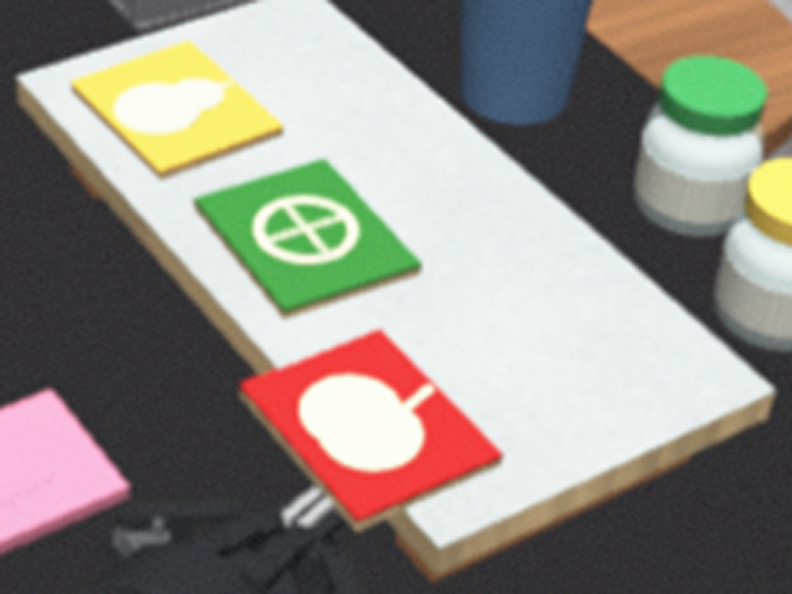

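The shut fingertips are under the overhang: they disappear beneath the red near edge at crop (315,495), a bit right of centre, with q5 and q6 at their limits. I'll ease the pitch to 65° and centre the tip.

```bash
python3 - <<'E'
from h import *
rel2(W(-.015,-.130,.034),30,65)
E
```

```text
shift [ 0.0012 -0.012   0.0096] turn [-1.82 -5.17  0.22]
```

Request:
arm_command(
  commands=[0,-0.002,0,-1,-2.5,0,0,0,-0.004,0.002,-1.8,-5,0,0,0,-0.007,0.004,-1.8,-5,0,0,0.001,-0.01,0.007,-1.8,-5,0,0,0.001,-0.012,0.009,-1.8,-5,0,0,0.001,-0.012,0.009,-1.8,-5,0,0],
)

```text
t: 11.75
eef_pos: [0.5521, -0.1653, 0.037]
tool_rot: [-0.156, 0.809, 0.228, 0.519]
contact_force: [0.1, 0.2, 0.3]
gripper_width: 0.001
grasp_force: 0.0
```

```bash
python3 - <<'E'
from h import *
print(get_obs()["q"].round(2))
rel2(W(-.015,-.130,.034),30,65)
E
```

```text
[ 1.56  1.24 -1.07  2.17 -1.37  0.17  1.36]
shift [ 0.003  -0.0146  0.0144] turn [-2.21 -0.61  0.04]
```

Still on the q6 stop. A larger heading should free it, so I'll turn to 45°.

```bash
python3 - <<'E'
from h import *
rel2(W(-.024,-.14,.034),45,67)
E
```

```text
shift [-0.0022 -0.0103  0.0028] turn [11.53  1.27 -6.02]
```

Request:
arm_command(
  commands=[-0.001,-0.003,0,4,0.4,-2,0,-0.002,-0.006,0,8,0.8,-4,0,-0.002,-0.01,0.003,11.5,1.3,-6,0,-0.002,-0.01,0.003,11.5,1.3,-6,0],
)

```text
t: 12.15
eef_pos: [0.5498, -0.1568, 0.0341]
tool_rot: [-0.21, 0.77, 0.32, 0.51]
contact_force: [-0.7, 0.6, 0.3]
gripper_width: -0.001
grasp_force: 0.0
```

```bash
python3 - <<'E'
from h import *
print(get_obs()["q"].round(2))
rel2(W(-.024,-.14,.034),45,67)
rel2(W(-.016,-.128,.034),45,67)
E
```

```text
[ 1.34  1.07 -0.78  2.05 -1.09  0.57  1.11]
shift [-0.0003 -0.0021 -0.0004] turn [0.04 0.08 0.17]
shift [ 0.0052 -0.0056  0.0125] turn [0.04 0.08 0.17]
```

Request:
arm_command(
  commands=[0.002,-0.002,0.004,0,0,0,0,0.004,-0.004,0.009,0,0,0,0,0.005,-0.0055,0.0125,0,0,0,0,0.005,-0.0055,0.0125,0,0,0,0],
)

```text
t: 12.55
eef_pos: [0.554, -0.1416, 0.0345]
tool_rot: [-0.211, 0.77, 0.319, 0.51]
contact_force: [-0.6, 0.1, -0.6]
gripper_width: -0.002
grasp_force: 0.0
```

```bash
python3 - <<'E'
from h import *
o=get_obs(); print(o["q"].round(2)); e=o["eef_pos"]
r=R.from_quat(np.roll(o["tool_rot"],-1)); print(((e-O)@BX).round(4),((e-O)@BY).round(4))
for th in range(0,111,10):
    t=np.deg2rad(th); rad=.0615+.009*min(th,90)/90
    w=W(.0555-rad*np.cos(t)-.010,-.128,.06+rad*np.sin(t)-.010)
    print(th,r.inv().apply(w-e).round(4))
E
```

```text
[ 1.33  1.08 -0.81  2.07 -1.11  0.53  1.13]
-0.0174 -0.1263
0 [ 0.0142  0.0022 -0.0062]
10 [ 0.0242  0.0022 -0.0105]
20 [ 0.0347  0.0034 -0.0134]
30 [ 0.0455  0.006  -0.0149]
40 [ 0.0563  0.0098 -0.0149]
50 [ 0.0665  0.0148 -0.0133]
60 [ 0.0761  0.0209 -0.0101]
70 [ 0.0845  0.0278 -0.0053]
80 [0.0915 0.0355 0.0008]
90 [0.0969 0.0436 0.0082]
100 [0.0994 0.0518 0.017 ]
110 [0.0999 0.0598 0.0263]
```

Request:
arm_command(
  commands=[0.007,0.001,-0.003,0,0,0,0,0.014,0.002,-0.006,0,0,0,0,0.019,0.002,-0.0085,0,0,0,0,0.024,0.002,-0.0105,0,0,0,0,0.03,0.003,-0.012,0,0,0,0,0.035,0.0035,-0.0135,0,0,0,0,0.0405,0.005,-0.014,0,0,0,0,0.0455,0.006,-0.015,0,0,0,0],
)

```text
t: 13.35
eef_pos: [0.5616, -0.1442, 0.0825]
tool_rot: [-0.21, 0.77, 0.319, 0.51]
contact_force: [-1.0, 0.6, -0.3]
gripper_width: 0.003
grasp_force: 0.3
```

```bash
python3 - <<'E'
from h import *
o=get_obs(); print(o["q"].round(2),((o["eef_pos"]-O)@BX).round(4),o["contact_force"].round(1))
c=read_camera("side"); save(c,"side5.png",(260,140,500,320),3.3)
E
```

```text
[ 1.33  0.98 -0.83  2.07 -1.12  0.58  1.04] -0.0099 [-1.   0.6 -0.3]
```

View pics/side5.png

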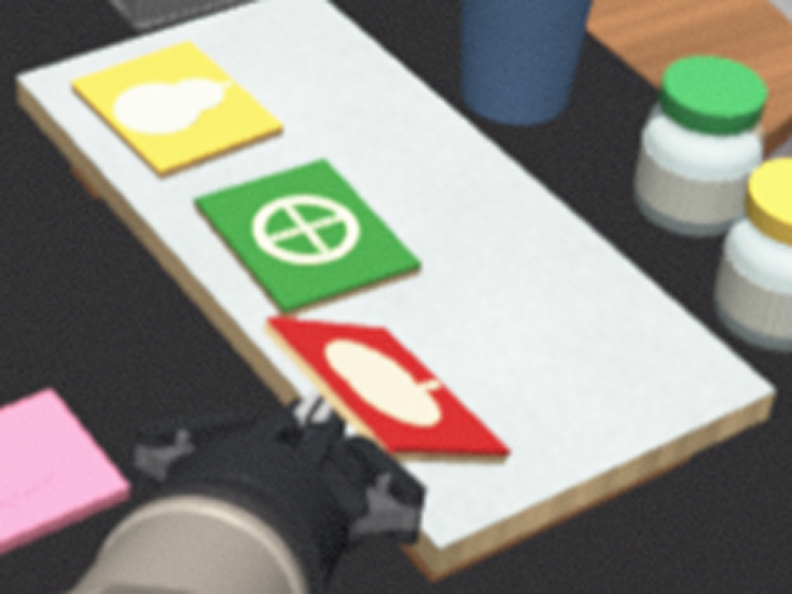

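The red block is tilted up about 35° on the tips, its far edge (crop (385,328)–(508,455)) has barely moved, and the neighbours are untouched. Continuing.

Request:
arm_command(
  commands=[0.0055,0.002,0,0,0,0,0,0.011,0.004,0,0,0,0,0,0.016,0.0063,0.001,0,0,0,0,0.021,0.009,0.0017,0,0,0,0,0.026,0.012,0.0033,0,0,0,0,0.0305,0.015,0.005,0,0,0,0,0.035,0.0183,0.007,0,0,0,0,0.039,0.022,0.01,0,0,0,0],
)

```text
t: 14.2
eef_pos: [0.5947, -0.1426, 0.1144]
tool_rot: [-0.21, 0.77, 0.319, 0.51]
contact_force: [-0.1, 0.4, 0.1]
gripper_width: -0.002
grasp_force: 0.1
```

```bash
python3 - <<'E'
from h import *
o=get_obs(); print(o["q"].round(2),((o["eef_pos"]-O)@BX).round(4),((o["eef_pos"]-O)@BY).round(4),o["contact_force"].round(1))
c=read_camera("side"); im=cv2.cvtColor(c["img"],cv2.COLOR_RGB2HSV)
m=((im[...,1]>150)&((im[...,0]<6)|(im[...,0]>174))&(im[...,2]>80)).astype(np.uint8); m[:, :320]=0; m[:230]=0; m[:,470:]=0
print(m.sum(), cv2.boundingRect(m))
E
```

```text
[ 1.28  0.92 -0.84  2.03 -1.13  0.59  0.96] 0.0232 -0.1291 [-0.1  0.4  0.1]
9 (385, 231, 22, 26)
```

Request:
arm_command(
  commands=[0.0035,0.004,0.003,0,0,0,0,0.006,0.0065,0.0045,0,0,0,0,0.008,0.009,0.007,0,0,0,0,0.01,0.012,0.01,0,0,0,0,0.0124,0.016,0.0135,0,0,0,0,0.0138,0.02,0.018,0,0,0,0,0.0138,0.02,0.018,0,0,0,0,0.0138,0.02,0.018,0,0,0,0],
)

```text
t: 15.05
eef_pos: [0.6239, -0.141, 0.1196]
tool_rot: [-0.211, 0.77, 0.319, 0.51]
contact_force: [-0.1, 1.1, 0.2]
gripper_width: 0.002
grasp_force: 0.0
```

```bash
python3 - <<'E'
from h import *
o=get_obs(); print(o["q"].round(2),((o["eef_pos"]-O)@BX).round(4),o["contact_force"].round(1))
c=read_camera("side"); save(c,"side6.png",(260,140,500,320),3.3)
E
```

```text
[ 1.23  0.93 -0.83  1.98 -1.13  0.59  0.92] 0.0525 [-0.1  1.1  0.2]
```

View pics/side6.png

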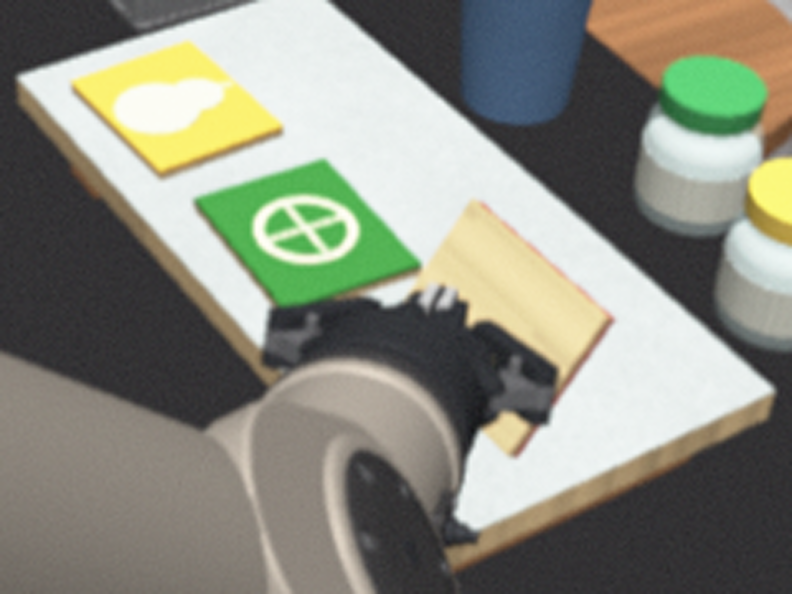

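The block has gone past upright. The plywood back faces the camera and the red shows only as a rim at crop (482,205)–(612,320)–(515,455). I'll retract up and back, then check with measurements.

Request:
arm_command(
  commands=[0.005,0,-0.03,0,0,0,0,0.02,0,-0.06,0,0,0,0,0.04,0,-0.1,0,0,0,0,0.06,0,-0.14,0,0,0,0,0.08,0,-0.17,0,0,0,0,0.1,0,-0.2,0,0,0,0,0.12,0,-0.22,0,0,0,0,0.12,0,-0.22,0,0,0,0],
)

```text
t: 15.9
eef_pos: [0.5137, -0.2533, 0.319]
tool_rot: [-0.207, 0.771, 0.319, 0.51]
contact_force: [1.4, -0.3, 0.0]
gripper_width: 0.006
grasp_force: 0.0
```

```bash
python3 - <<'E'
from h import *
print(get_obs()["eef_pos"].round(3))
for n in ["side","top"]:
    c=read_camera(n); im=cv2.cvtColor(c["img"],cv2.COLOR_RGB2HSV)
    # plywood-coloured pixels projected to the board top
    for nm,lo,hi in [("ply",(12,50,120),(24,150,255)),("red",(0,150,80),(6,255,255)),("green",(50,120,80),(75,255,255)),("yellow",(25,150,150),(33,255,255))]:
        m=cv2.inRange(im,lo,hi); k,l,s,ce=cv2.connectedComponentsWithStats(m)
        for i in range(1,k):
            p=onz(c,ce[i],.068); bx,by=(p-O)@BX,(p-O)@BY
            if s[i,4]>60 and -.01<bx<.21 and -.22<by<.22:
                pts=cv2.minAreaRect(np.argwhere(l==i)[:,::-1].astype(np.float32))
                print(n,nm,s[i,4],[tuple(np.round([(onz(c,q,.068)-O)@BX,(onz(c,q,.068)-O)@BY],3)) for q in cv2.boxPoints(pts)], cv2.boxPoints(pts).round().tolist() if nm=="ply" else "")
E
```

```text
[ 0.514 -0.253  0.319]
side ply 99 [(np.float64(-0.01), np.float64(0.189)), (np.float64(-0.002), np.float64(0.193)), (np.float64(-0.002), np.float64(0.107)), (np.float64(-0.009), np.float64(0.103))] [[264.0, 168.0], [266.0, 166.0], [288.0, 189.0], [285.0, 192.0]]
side ply 2054 [(np.float64(0.066), np.float64(-0.091)), (np.float64(0.152), np.float64(-0.055)), (np.float64(0.146), np.float64(-0.181)), (np.float64(0.067), np.float64(-0.207))] [[383.0, 241.0], [412.0, 212.0], [457.0, 257.0], [428.0, 286.0]]
side ply 767 [(np.float64(-0.008), np.float64(-0.196)), (np.float64(0.192), np.float64(-0.214)), (np.float64(0.176), np.float64(-0.244)), (np.float64(-0.018), np.float64(-0.224))] [[382.0, 300.0], [493.0, 260.0], [498.0, 275.0], [388.0, 315.0]]
top ply 2908 [(np.float64(0.142), np.float64(-0.081)), (np.float64(0.145), np.float64(-0.183)), (np.float64(0.064), np.float64(-0.18)), (np.float64(0.062), np.float64(-0.081))] [[349.0, 138.0], [412.0, 136.0], [413.0, 183.0], [350.0, 185.0]]
top ply 189 [(np.float64(-0.003), np.float64(0.062)), (np.float64(-0.003), np.float64(-0.153)), (np.float64(-0.006), np.float64(-0.153)), (np.float64(-0.005), np.float64(0.062))] [[257.0, 227.0], [398.0, 225.0], [398.0, 227.0], [257.0, 228.0]]
top ply 86 [(np.float64(-0.003), np.float64(0.203)), (np.float64(-0.005), np.float64(0.075)), (np.float64(-0.006), np.float64(0.075)), (np.float64(-0.004), np.float64(0.203))] [[167.0, 228.0], [249.0, 228.0], [249.0, 229.0], [167.0, 229.0]]
top green 1760 [(np.float64(0.027), np.float64(0.05)), (np.float64(0.104), np.float64(0.048)), (np.float64(0.098), np.float64(-0.049)), (np.float64(0.021), np.float64(-0.045))]
```

From the top the plywood back measures 80 × 100 mm at board depth 62–144 mm of 200, so it is flat, red face down and wholly on the board. The green block is still where it was, and the arm is clear.

```bash
python3 -c "
from station import hand_in; print(hand_in())"
```

```text
the job is handed in; nothing more can be done
None
```

The print is pulled and handed in: I slid the red block out to about a 25 mm overhang and tipped it over from below. It now lies flat and red face down, wholly on the board. The green block measured as unmoved, the yellow looked untouched in the last picture, and the arm used about 16 of the 45 s.

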